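Tighten the jig's hold-down nut with an adjustable wrench

TASK

The nut that holds the loading jig's base plate down on the bench is slack. Set the adjustable wrench over it, close it by rolling its worm until the jaws are snug on the nut's flats, and only then swing the handle clockwise (seen from above) until the nut comes up fully tight. Leave the wrench lying flat on the nut, its jaws still snug, and do not disturb the things around.

Things in the scene. Friction and masses are not known exactly. Their poses are not given: they have to be found in the camera images.
- jig: the jig's fixed aluminium base plate, 320 x 540 mm, its upper face 12 mm above the bench, z up; origin on the stud's axis at bench level. On the plate round the stud a washer, 60 mm across, 4 mm thick; on it the nut; the stud ends 9.5 mm above the nut. A low white tray of black cores is fixed on the plate, its nearest side 100 mm from the stud
- nut_top (a point): centre of the top face of the plain steel hex nut on the upright stud: 30 mm across flats, 34.6 mm across corners, 16 mm high; 20.5 mm above the base plate's upper face. Its x axis points to a corner of the nut, its y axis is square to a flat, z up. The wrench's mouth takes the nut squarely when wrench_mouth's x axis is a multiple of 60 degrees from this x axis
- nut_corner (a point): one corner of the nut's top face, 17.3 mm from nut_top along its x axis; it goes round with the nut
- nut (a joint): turn of the nut in rad, growing clockwise seen from above: 0 is fully tight (solid stop), negative is slack, so -0.8 means 0.8 rad still to turn clockwise. It starts between -0.95 and -0.65, turns stiffly (about 0.35 N m) and stays where it is left
- wrench_mouth (a point): point in the mouth of the loose adjustable wrench, half-way up its head. x: out of the mouth; y: from fixed to moving jaw; z up. Fixed jaw's face at y = -15 mm, moving jaw's face at y = -15 mm + mouth opening, throat at x = -19 mm, jaw tips at x = +20 mm. On a snugly held nut this point is on the nut's axis. Head 15 mm thick, its underside 7.5 mm below this point; wrench 240 mm long, 0.6 kg
- wrench_grip (a point): point of the handle, half-way up, near the balance point, axes as wrench_mouth. The handle's axis starts at wrench_mouth's x = -55 mm, y = 0 and runs along (-0.924, 0.383); this point is 45 mm along it. Straight black rubber grip from 25 to 155 mm along, 27 mm wide, 23 mm thick, lying flat on the plate; the head is then 4 mm above the plate, just resting on the washer when round the nut
- wrench_end (a point): point on the handle's axis, half-way up, 135 mm along it, near the end of the grip; axes as wrench_mouth
- worm_top (a point): middle of the upper side of the wrench's worm, a dark knurled roller 20 mm across, 21 mm long, its axis along wrench_mouth's y, 41 mm behind wrench_mouth, 2.5 mm proud of the head. Pressed from above (8 to 15 N) and drawn towards the mouth, it rolls with the fingertip and closes the jaw; the other way opens it. Drag about 6 N; 20 mm a stroke; it stays where left. Axes as wrench_mouth
- jaw (a joint): opening of the mouth between the jaw faces in m, 0.024 to 0.040; starts at 0.035 to 0.0395, loose round the nut; about 0.030 when snug on it. Driven by the worm: 6 mm a turn, 1 mm for each 10.5 mm rolled. Self-locking up to about 60 N
- worm (a joint): turn of the worm in rad, growing as the jaw closes: opening in mm = 37 - 0.955 x this
- jaw_face: the wrench's moving jaw, 39 mm long, 13 mm thick; origin on the line of its flat face beside wrench_mouth, axes as wrench_mouth. To be moved by the worm, not pushed directly
- core_tray: bystander: loose white tray with black cores, 150 x 210 x 30 mm, 0.9 kg; origin under its centre
- parts_bin: bystander: red open plastic bin, 160 x 110 x 60 mm; origin under its centre
- solvent_bottle: bystander: clear plastic bottle, 60 mm across, 150 mm high; origin under its centre
- driver: bystander: screwdriver with a black handle lying on the bench, 190 mm long; origin under its middle, x axis from handle to tip

How it is judged:
On the way, in this order (a step that is already met when the one before it is completed fails the run):
1. the wrench lies flat with its open jaws round the nut (horizontal distance between wrench_mouth and nut_top below 0.012 m and z of wrench_mouth in the frame of nut_top below -0.005 m and angle between wrench_mouth's own z axis and vertical below 0.06 rad), for 0.2 s.
2. the jaws are rolled snug on the nut, less than 1 mm of play (value of joint jaw below 0.031 m and horizontal distance between wrench_mouth and nut_top below 0.008 m and z of wrench_mouth in the frame of nut_top below -0.005 m), for 0.2 s.
3. the nut is turned fully tight with the snug wrench (value of joint nut above -0.08 rad and value of joint jaw below 0.0315 m and horizontal distance between wrench_mouth and nut_top below 0.008 m), for 0.2 s.
At the end, for the whole second after the job is handed in: The nut is within 0.08 rad of fully tight; the wrench lies flat (within 0.06 rad) on the washer with the nut in its jaws (wrench_mouth within 8 mm of the nut's axis), the mouth open less than 31.5 mm; no bystander is more than 30 mm from where it stood (all of step 3 and z of wrench_mouth in the frame of nut_top below -0.005 m and angle between wrench_mouth's own z axis and vertical below 0.06 rad and distance of each of core_tray, parts_bin, solvent_bottle, driver from where it was at the start of the episode below 0.03 m); the robot touches nothing.
It fails at once if the nut is turned (a corner moved over 5 mm) while the jaws are still slack (distance of nut_corner from where it was at the start of the episode above 0.005 m and value of joint jaw above 0.0325 m).
It fails at once if the moving jaw is pushed directly with the fingers (over 15 N) instead of by its worm (contact force between the fingers and jaw_face above 15 N).
It fails at once if a bystander is moved over 30 mm (distance of any of core_tray, parts_bin, solvent_bottle, driver from where it was at the start of the episode above 0.03 m).
It also fails if it takes over 72 s, if anything falls off the work surface, if the arm or the gripper's body presses on something with over 40 N, if the wrist force passes 120 N, or if a joint passes its speed limit or range.

ROBOT

A 6-joint arm with a two-finger parallel gripper is mounted at the origin on the work surface. World frame = base frame: x ahead of the robot, y to its left, z up, the work surface at z = 0. Lengths are in m, angles in rad, forces in N, time in s.
With the tool pointing down it reaches from about 0.35 to 0.775 m from the base axis. Payload 7.3 kg.
Tool frame: the origin (TCP) lies between the finger pads; the fingertips stand 8 mm ahead of it and the grasp point (between the pads) lies 11 mm behind it (robot.nose_length is the distance from the TCP to the fingertips, in m); z points along the fingers, y is the line along which they close (so a half turn about z gives the same grasp; the last joint's range is limited). The gripper opens to 92 mm and grips with 3 to 60 N. Pads are 19 mm wide; open, the fingers measure 130 mm over their backs; the gripper's body (75 mm by 190 mm) begins 47 mm behind the grasp point.
Start: joints at [-1.332, 0.342, 1.524, -0, 1.275, -0.146], TCP at [0.197, -0.487, 0.235] pointing down, gripper open.
Joint ranges: [-2.53, 2.53], [-0.77, 2.02], [0.04, 2.7], [-1, 4.14], [0.28, 2.66], [-3.11, 3.11]. Speed limits (rad/s): [2.57, 2.57, 3.14, 3.14, 3.14, 3.14].

INTERFACE

Orientations are given as [roll, pitch, yaw] about the fixed x, y, z axes, in that order (R = Rz(yaw) Ry(pitch) Rx(roll)).
In Python, from cell import robot gives the robot as it stands. The module is installed in compiled form; this text tells all that it offers.
- The arm moves only by the shell command python3 -m jog 'ROWS' [FORCE]. ROWS is JSON, a list that holds one entry, the list of rows, each a list of 5 numbers: the gripper's target within -1 to 1 (fully open at 1, half-way at 0, shut at -1), then the shift along the tool's x, y, z in m, then the turn about the tool's z in rad. A call has 1 to 5 rows; each row is the pose to reach, as a shift and turn from the pose commanded when the call began, along the tool's axes at that moment; what a row does not reach only later rows make up. A row lasts 1/12 s, in which the tool goes at most 41.7 mm and 7.16 degrees, less where a joint would pass 70% of its speed; a pose out of reach is approached as far as the arm can. A call with a gripper value outside its range is refused whole. The fingers move at their own pace and stop on an object; FORCE is the grip in N (left out, the last holds). Time passes only in rows, so rows that repeat a pose let the fingers close. It gives the time, the measured TCP pose, the force, the opening and the grip force at its end, in the units of the state.
- robot.observe(): the state, without advancing time (a new reading comes with each control period).
- robot.read_camera(name): name is "scene" or "top"; returns the picture (384x512x3 uint8, red, green, blue); there is no depth.
- robot.camera_model(name): a dict with "camera_matrix" (3x3 intrinsics, pixels), "position" and "attitude" of the camera in the world. Camera axes: x right, y down, z forward; pixel columns grow to the right and rows downward; lengths in m; the calibration is good to about 2 mm. A picture is of the moment at which its call begins. camera_model takes no time and is no camera call.
- robot.hand_in(): hands the job in; it is judged then, once.
The state is a dict: "time": time; "qpos": joint angles; "qvel": joint speeds; "joint_efforts": joint torques, N m; "tool_pos": TCP position; "tool_rot": TCP orientation; "contact_force": force on the tool from outside, world axes, zero at the start; "torque": the same for the moment, N m; "opening": finger opening in m; "grip_force": force on a finger pad.
Only numpy, scipy, OpenCV 4.12 (cv2) and the standard library are available. Lean on these libraries where they do the work, as an engineer would, in place of code of your own. Each camera call takes 0.05 s, during which the arm holds its last target. There are 200 camera calls.

## Working session

There is one attempt and no reset: what is moved stays moved. The work goes in short steps, Python scripts to look and compute and a shell command to move; the robot and the scene stay as the last step left them, time stands still between calls to the robot, and variables do not carry over. Pictures are saved under pics/ and viewed, at most 10 in all, crops included, and the job is handed in when it is done.

```bash
mkdir -p pics; python3 - <<'E'
from cell import robot
import cv2,numpy as np
for n in("scene","top"):
    im=robot.read_camera(n); cv2.imwrite(f"pics/{n}0.png",cv2.resize(im[:,:,::-1],(800,600),interpolation=cv2.INTER_CUBIC)); np.save(f"pics/{n}0.npy",im)
    print(n,robot.camera_model(n))
print(robot.observe())
E
```

```text
scene {'camera_matrix': array([[490.84965653,   0.        , 249.97177028],
       [  0.        , 490.84965653, 194.35703348],
       [  0.        ,   0.        ,   1.        ]]), 'position': array([1.24041647, 1.21124676, 1.14210598]), 'attitude': array([-2.24285888,  0.00918127,  2.63902775])}
top {'camera_matrix': array([[363.08102828,   0.        , 254.62798437],
       [  0.        , 363.08102828, 193.57777487],
       [  0.        ,   0.        ,   1.        ]]), 'position': array([0.46365402, 0.01331426, 1.1764549 ]), 'attitude': array([-3.00295208, -0.00861684, -1.58196852])}
{'time': 0.1, 'qpos': array([-1.33197970e+00,  3.42633924e-01,  1.52489934e+00, -5.00441775e-06,
        1.27540404e+00, -1.45965108e-01]), 'qvel': array([-3.01776621e-05, -1.28350745e-03, -9.99284438e-04,  5.53123744e-04,
       -1.09659551e-03, -9.40349888e-04]), 'joint_efforts': array([ 1.89518978e-03, -4.32002091e+01, -2.44695479e+01,  7.18635530e-02,
        5.25755086e-02, -4.40555232e-05]), 'tool_pos': array([ 0.19701631, -0.48625972,  0.23413211]), 'tool_rot': array([-3.14026161e+00, -1.90840812e-04,  3.84783063e-01]), 'contact_force': array([0.3096463 , 0.61127983, 0.34579068]), 'torque': array([0.00655496, 0.00492511, 0.05957715]), 'grip_force': 0.0, 'opening': 0.091743840231247}
```

View pics/scene0.png

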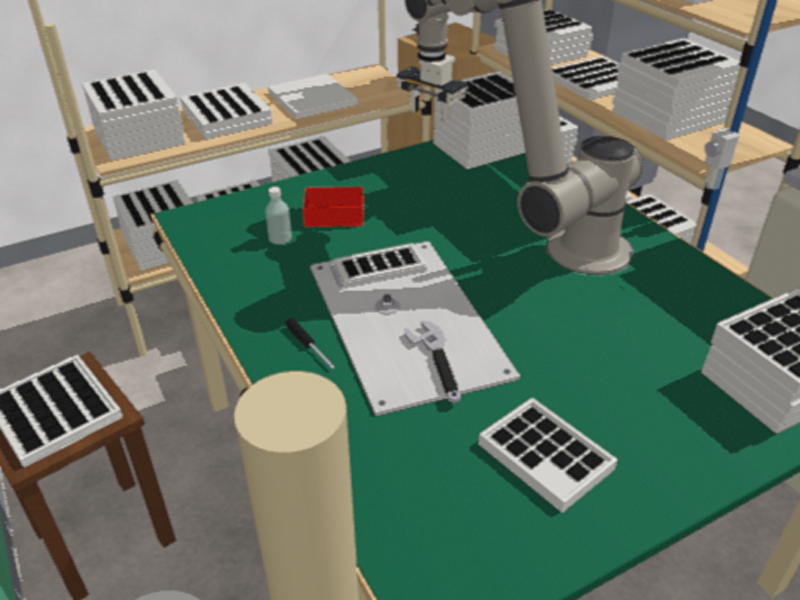

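View pics/top0.png

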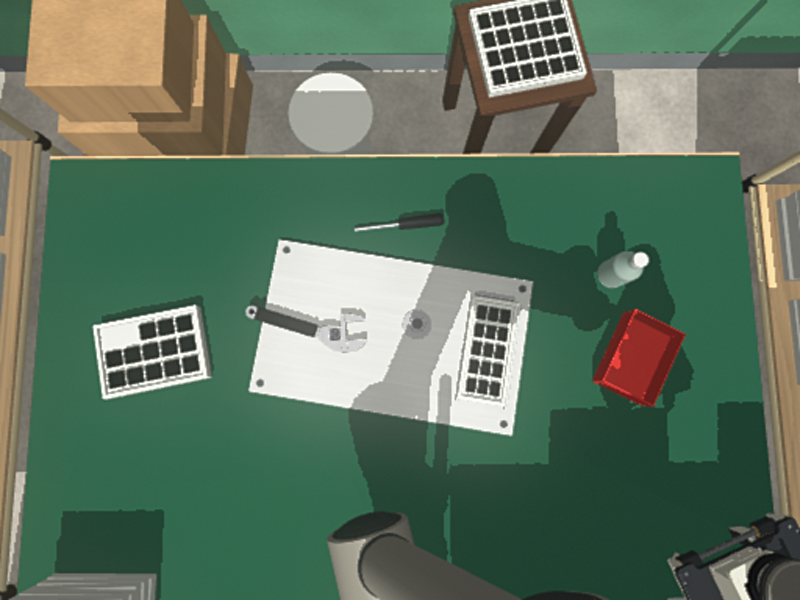

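The scene view shows the wrench lying on the plate (head at ~(430,335), handle end ~(452,395)) with the nut at ~(387,298). In the top view the wrench head is at ~(345,330), its end at ~(250,312) and the nut at ~(417,323). I'll zoom in on both views.

```bash
cat > h.py <<'E'
from cell import robot
import numpy as np, cv2
from scipy.spatial.transform import Rotation as R
def cam(n):
    m=robot.camera_model(n); return m["camera_matrix"],m["position"],R.from_euler("xyz",m["attitude"]).as_matrix()
def ray(n,u,v):
    K,p,A=cam(n); return p,A@np.linalg.inv(K)@[u,v,1]
def onz(n,u,v,z):
    p,d=ray(n,u,v); return p+d*(z-p[2])/d[2]
def tri(uv1,uv2):
    a,d=ray("top",*uv1); b,e=ray("scene",*uv2); d/=np.linalg.norm(d); e/=np.linalg.norm(e)
    s=np.linalg.lstsq(np.c_[d,-e],b-a,rcond=None)[0]; P,Q=a+d*s[0],b+e*s[1]
    return (P+Q)/2,np.linalg.norm(P-Q)
def proj(n,P):
    K,p,A=cam(n); q=K@A.T@(np.asarray(P)-p); return q[:2]/q[2]
def crop(im,x0,y0,x1,y1,s):
    return cv2.resize(im[y0:y1,x0:x1,::-1],None,fx=s,fy=s,interpolation=cv2.INTER_CUBIC)
E
python3 - <<'E'
from h import *
t=np.load("pics/top0.npy");s=np.load("pics/scene0.npy")
a=crop(t,152,185,285,233,6); b=crop(s,230,180,310,260,5)
b=cv2.copyMakeBorder(b[:300],0,0,0,a.shape[1]-b.shape[1],0)
cv2.imwrite("pics/c0.png",np.vstack([a,b])); print(a.shape,b.shape)
E
```

```text
(288, 798, 3) (300, 798, 3)
```

View pics/c0.png

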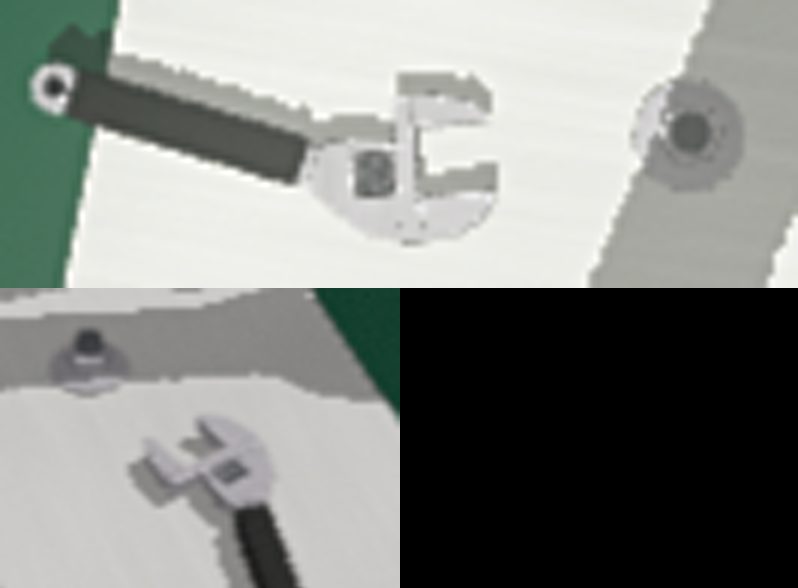

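The crop shows the wrench with its mouth opening to the right (−y world) and the moving jaw on the upper side. The worm is at ~(376,172), the grip runs from (300,165) to (88,98), and the stud is at ~(690,131), half in shadow. Next I'll triangulate these and enhance the nut crop.

```bash
python3 - <<'E'
from h import *
t=np.load("pics/top0.npy");s=np.load("pics/scene0.npy")
T=lambda x,y:(152+(x+.5)/6-.5,185+(y+.5)/6-.5); S=lambda x,y:(230+(x+.5)/5-.5,180+(y+.5)/5-.5)
def blob(im,x0,y0,x1,y1,th):
    g=im[y0:y1,x0:x1].max(2); m=(g<th).astype(np.uint8); n,l,st,c=cv2.connectedComponentsWithStats(m)
    i=1+np.argmax(st[1:,4]); pts=np.argwhere(l==i)[:,::-1].astype(np.float32)+[x0,y0]
    return c[i]+[x0,y0],st[i],cv2.minAreaRect(pts.astype(np.float32))
gt=blob(t,158,196,205,218,90); gs=blob(s,272,220,300,258,70); stt=blob(t,257,197,276,216,110); sts=blob(s,240,183,256,196,80)
for k in(gt,gs,stt,sts): print(k)
print("grip",tri(gt[0],gs[0])); print("stud",tri(stt[0],sts[0]),onz("top",*stt[0],.041))
print("worm",tri(T(376,172),S(231,183)),onz("top",*T(376,172),.0335))
for a in((300,165),(88,98),(55,87)): print(a,onz("top",*T(*a),.0235))
print("tips",[onz("top",*T(*a),.031).round(4) for a in((490,100),(497,198),(418,122),(418,195))])
# plate corner bolts are in native/1.5625 coords
print("plate",[onz("top",u/1.5625,v/1.5625,.012).round(3) for u,v in((280,239),(533,282),(250,392),(512,436))])
print("driver",[onz("top",u/1.5625,v/1.5625,.01).round(3) for u,v in((355,230),(443,219))])
a=t[192:222,250:285].astype(float);b=s[180:202,236:260].astype(float)
f=lambda a,lo,hi,k:cv2.resize((np.clip((a-lo)/(hi-lo),0,1)**.7*255).astype(np.uint8)[:,:,::-1],None,fx=k,fy=k,interpolation=cv2.INTER_CUBIC)
A=f(a,60,220,11);B=f(b,60,190,16)[:330,:385];cv2.imwrite("pics/n0.png",np.hstack([A,B]) if A.shape[0]==B.shape[0] else A);print(A.shape,B.shape)
E
```

```text
(array([181.82711864, 205.26440678]), array([  5,   0,  40,  19, 295], dtype=int32), ((182.32615661621094, 205.9092559814453), (39.27277374267578, 9.15255355834961), 19.44003677368164))
(array([283.8647343, 236.9178744]), array([  5,   4,  15,  27, 207], dtype=int32), ((283.6712341308594, 236.623291015625), (27.62171173095703, 7.841756820678711), 69.44395446777344))
(array([266.5, 206.5]), array([ 7,  7,  6,  6, 32], dtype=int32), ((266.5, 206.5), (5.0, 5.0), 90.0))
(array([247.35294118, 190.52941176]), array([ 5,  6,  5,  4, 17], dtype=int32), ((247.0, 190.5), (3.0, 4.0), 90.0))
grip (array([0.58801101, 0.23281309, 0.03073289]), np.float64(0.0007986754415700676))
stud (array([ 0.57971415, -0.03446547,  0.03854674]), np.float64(0.0026926579181775346)) [ 0.58060004 -0.03509442  0.041     ]
worm (array([0.55980992, 0.13116001, 0.03162481]), np.float64(0.004878011503695938)) [0.56169461 0.12964021 0.0335    ]
(300, 165) [0.56669042 0.17091044 0.0235    ]
(88, 98) [0.60358785 0.28382228 0.0235    ]
(55, 87) [0.60966013 0.30147533 0.0235    ]
tips [array([0.5995, 0.0698, 0.031 ]), array([0.5475, 0.0663, 0.031 ]), array([0.5881, 0.1078, 0.031 ]), array([0.5496, 0.1078, 0.031 ])]
plate [array([0.763, 0.248, 0.012]), array([ 0.666, -0.281,  0.012]), array([0.446, 0.303, 0.012]), array([ 0.353, -0.225,  0.012])]
driver [array([0.782, 0.09 , 0.01 ]), array([ 0.804, -0.096,  0.01 ])]
(330, 385, 3) (330, 384, 3)
```

View pics/n0.png

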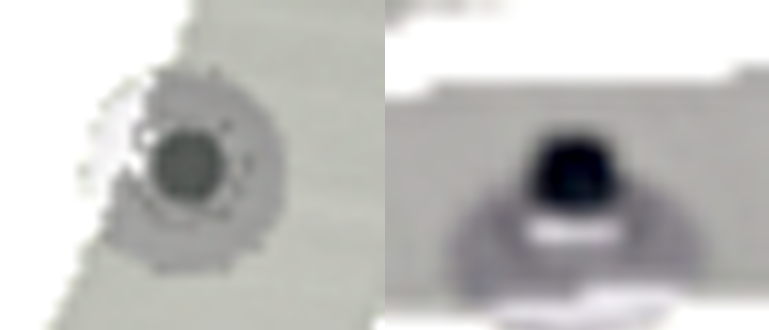

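The stud and nut axis is at (0.580,−0.035), and the plate heights check out. The nut's corner lines and the wrench mouth are both near −87°. The handle would hit the driver if swung from there, so I'll put the wrench on 60° further round counter-clockwise. Now the approach.

```bash
python3 -m jog '[[[0.2,0.15,-0.12,0.0175,0],[0.2,0.15,-0.12,0.0175,0],[0.2,0.15,-0.12,0.0175,0],[0.2,0.15,-0.12,0.0175,0],[0.2,0.15,-0.12,0.0175,0]]]' 20
python3 -m jog '[[[0.2,0.15,-0.12,0.0175,0],[0.2,0.15,-0.12,0.0175,0],[0.2,0.15,-0.12,0.0175,0],[0.2,0.15,-0.12,0.0175,0],[0.2,0.15,-0.12,0.0175,0]]]'
python3 -m jog '[[[0.2,0.15,-0.12,0.0175,0],[0.2,0.15,-0.12,0.0175,0],[0.2,0.15,-0.12,0.0175,0],[0.2,0.15,-0.12,0.0175,0],[0.2,0.15,-0.12,0.0175,0]]]'
python3 -m jog '[[[0.2,0.15,-0.12,0.0175,-0.6],[0.2,0.15,-0.12,0.0175,-0.6],[0.2,0.15,-0.12,0.0175,-0.6],[0.2,0.15,-0.12,0.0175,-0.6],[0.2,0.15,-0.12,0.0175,-0.6]]]'
python3 -m jog '[[[0.2,0,0,0,-0.27],[0.2,0,0,0,-0.27],[0.2,0,0,0,-0.27]]]'
```

```text
time: 0.52
tool_pos: [0.2917, -0.3156, 0.2166]
tool_rot: [-3.139, -0.0, 0.386]
contact_force: [1.2, -0.9, -0.0]
opening: 0.0629
grip_force: 0.0
time: 0.93
tool_pos: [0.3857, -0.1483, 0.1993]
tool_rot: [-3.14, -0.0, 0.386]
contact_force: [-0.1, 0.0, -0.2]
opening: 0.0551
grip_force: 0.0
time: 1.35
tool_pos: [0.4799, 0.0193, 0.1816]
tool_rot: [-3.141, -0.0, 0.387]
contact_force: [0.4, -0.2, 0.3]
opening: 0.0554
grip_force: 0.0
time: 1.77
tool_pos: [0.5738, 0.187, 0.1637]
tool_rot: [-3.141, -0.0, 0.993]
contact_force: [-0.3, -0.4, -0.6]
opening: 0.0551
grip_force: 0.0
time: 2.02
tool_pos: [0.5727, 0.1841, 0.1637]
tool_rot: [-3.14, 0.001, 1.261]
contact_force: [0.2, -0.4, 0.2]
opening: 0.0553
grip_force: 0.0
```

```bash
python3 -m jog '[[[0.2,0.003,0,0.04,0],[0.2,0.003,0,0.08,0],[0.2,0.003,0,0.11,0],[0.2,0.003,0,0.13,0],[0.2,0.003,0,0.141,0]]]' 
python3 -m jog '[[[-1,0,0,0,0],[-1,0,0,0,0],[-1,0,0,0,0],[-1,0,0,0,0],[-1,0,0,0,0]]]' 40
python3 -m jog '[[[-1,0,0,-0.015,0],[-1,0,0,-0.03,0],[-1,0,0,-0.05,0],[-1,0,0,-0.05,0],[-1,0,0,-0.05,0]]]'
python3 - <<'E'
from h import *
for n in("scene","top"): np.save(f"pics/{n}1.npy",robot.read_camera(n))
t=np.load("pics/top1.npy");s=np.load("pics/scene1.npy")
a=crop(t,170,185,285,233,6); b=crop(s,230,180,320,240,5)
b=cv2.copyMakeBorder(b,0,0,0,a.shape[1]-b.shape[1],0)
cv2.imwrite("pics/c1.png",np.vstack([a,b]))
E
```

```text
time: 2.43
tool_pos: [0.572, 0.1856, 0.0205]
tool_rot: [-3.137, 0.003, 1.251]
contact_force: [-0.4, -0.4, 0.6]
opening: 0.0548
grip_force: 0.0
time: 2.85
tool_pos: [0.5738, 0.1866, 0.0245]
tool_rot: [-3.141, -0.0, 1.254]
contact_force: [1.2, -0.6, 8.3]
opening: 0.0259
grip_force: 40.3
time: 3.27
tool_pos: [0.5742, 0.1864, 0.0738]
tool_rot: [3.14, -0.0, 1.255]
contact_force: [-0.4, -0.8, -8.5]
opening: 0.0268
grip_force: 40.0
```

View pics/c1.png

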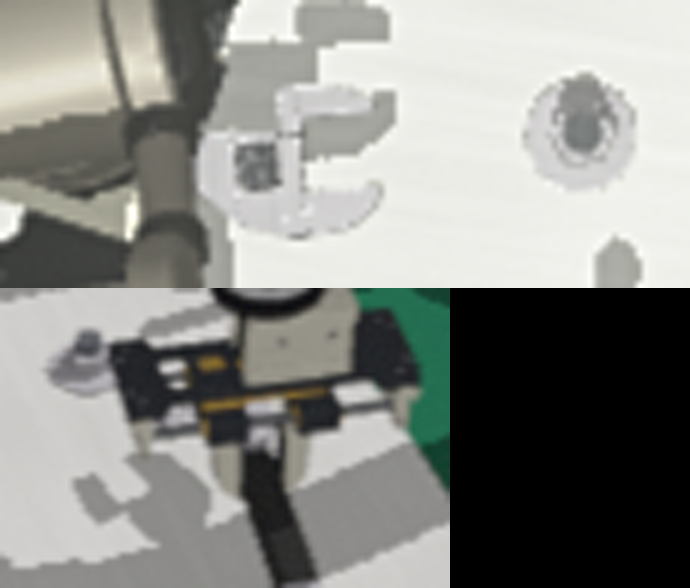

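The wrench is held and lifted, with its head level. The worm is at crop (257,167) and the jaw tips at (378,100) and (382,188). The nut is now lit at (583,133), so I can work out the mouth in the tool frame and the nut angle.

```bash
python3 - <<'E'
from h import *
o=robot.observe();p=o["tool_pos"];Rt=R.from_euler("xyz",o["tool_rot"]).as_matrix();print(p,o["tool_rot"])
T=lambda x,y:(170+(x+.5)/6-.5,185+(y+.5)/6-.5)
for n,c,z in(("worm",(257,167),.083),("mtip",(378,100),.080),("ftip",(382,188),.080),("fface",(340,190),.080),("throat",(300,150),.080)):
    w=onz("top",*T(*c),z); print(n,w.round(4),"tool mm",(Rt.T@(w-p)*1e3).round(1))
m=np.array([-95.8,21.1]); c,s=np.cos(np.radians(-157.5)),np.sin(np.radians(-157.5))
X=np.array([-.924,.383]);Y=np.array([.383,.924])  # mouth axes in tool xy (tool y = yaw-90)
Y=-np.array([-.383,-.924])
print("expected mouth",m,"worm",m-41*X,"tipx",m+20*X,"fixed-face",m-15*Y,m-15*(-Y),"end",)
t=np.load("pics/top1.npy");a=t[193:220,253:282].astype(float)
k=20;f=lambda lo,hi:cv2.resize((np.clip((a-lo)/(hi-lo),0,1)*255).astype(np.uint8)[:,:,::-1],None,fx=k,fy=k,interpolation=cv2.INTER_CUBIC)
cv2.imwrite("pics/n1.png",f(120,250));print(f(0,1).shape, "nuttop",proj("top",[.5806,-.0351,.0325]))
E
```

```text
[0.57287598 0.18611788 0.07213172] [-3.13921179e+00  1.40372727e-03  1.25464580e+00]
worm [0.56   0.1301 0.083 ] tool mm [-57.2   5.2 -10.8]
mtip [0.5937 0.0694 0.08  ] tool mm [-104.5   56.    -7.9]
ftip [0.549  0.0675 0.08  ] tool mm [-120.1   14.2   -7.7]
fface [0.5482 0.0887 0.08  ] tool mm [-100.3    6.9   -7.7]
throat [0.5687 0.1088 0.08  ] tool mm [-74.8  20.   -7.8]
expected mouth [-95.8  21.1] worm [-57.916   5.397] tipx [-114.28   28.76] fixed-face [-101.545    7.24 ] [-90.055  34.96 ] end
(540, 580, 3) nuttop [266.39169374 206.77636137]
```

View pics/n1.png

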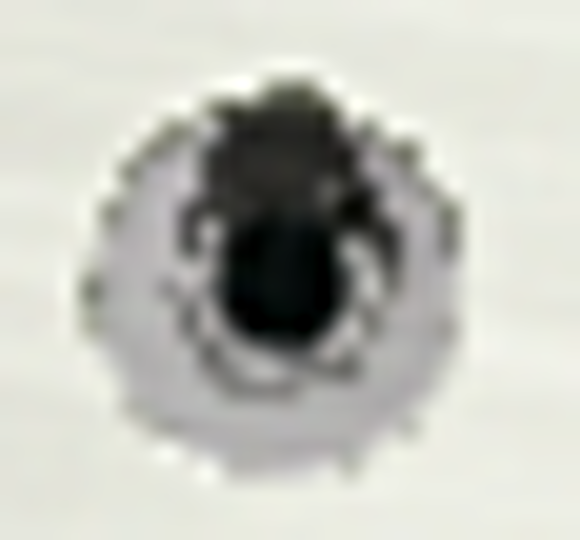

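Measured mouth offset matches the geometry within about 1 mm, at (−95.5, 21.2) mm in the tool frame. Nut corners are at ~32° modulo 60°, so the target is yaw 2.26 with the TCP at (0.503, 0.025).

```bash
python3 -m jog '[[[-1,-0.1746,-0.0162,0,-0.6],[-1,-0.1746,-0.0162,0,-0.6],[-1,-0.1746,-0.0162,0,-0.6],[-1,-0.1746,-0.0162,0,-0.6],[-1,-0.1746,-0.0162,0,-0.6]]]'
python3 -m jog '[[[-1,0,0,0,-0.405],[-1,0,0,0,-0.405],[-1,0,0,0,-0.405],[-1,0,0,0,-0.405],[-1,0,0,0,-0.405]]]'
python3 - <<'E'
from h import *
for n in("scene","top"): np.save(f"pics/{n}2.npy",robot.read_camera(n))
o=robot.observe();p=o["tool_pos"];Rt=R.from_euler("xyz",o["tool_rot"]).as_matrix();print(p,o["tool_rot"],o["qpos"])
m=p+Rt@[-.0955,.0212,0];print("mouth est",m)
t=np.load("pics/top2.npy");s=np.load("pics/scene2.npy")
a=crop(t,225,180,290,235,10);b=crop(s,230,170,280,225,10)
b=b[:,:1100-650] if 0 else b
cv2.imwrite("pics/c2.png",cv2.resize(np.hstack([a,b]),None,fx=.69,fy=.69))
c=lambda P:np.array(proj("top",P)-[225,180]+.5)*6.9
x=Rt@[-.924,.383,0];y=Rt@[-.383,-.924,0]
print("pred stud",c([.5803,-.035,.041]),"pred mouth(top)",c(m+[0,0,.0075]),"worm",c(m-.041*x+[0,0,.01]))
E
```

```text
time: 3.78
tool_pos: [0.501, 0.0223, 0.0721]
tool_rot: [-3.136, -0.001, 1.859]
contact_force: [0.1, 0.6, -6.7]
opening: 0.0265
grip_force: 40.0
time: 4.2
tool_pos: [0.5034, 0.0254, 0.0724]
tool_rot: [-3.14, -0.002, 2.261]
contact_force: [-0.5, 0.6, -7.0]
opening: 0.0269
grip_force: 40.0
[0.50364381 0.02548369 0.07276814] [-3.14016472e+00 -1.29376932e-03  2.25821763e+00] [-1.01467593e-01  5.00796767e-01  1.78541355e+00 -1.34362726e-04
  8.57306533e-01 -7.88801783e-01]
mouth est [ 0.58062804 -0.03487435  0.07261431]
pred stud [289.60313762 186.95772477] pred mouth(top) [292.94349866 177.09132465] worm [250.31944197 259.27193919]
```

View pics/c2.png

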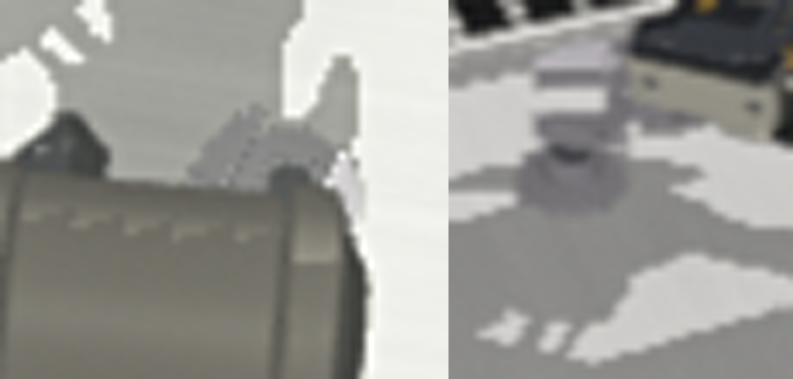

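The scene view shows the head directly over the nut, at ~(580,130) in the right half, and the arm hides it in the top view. The geometry puts the mouth within 1 mm of the stud, so I'll lower in stages and watch the force.

```bash
python3 -m jog '[[[-1,0,0,0.01,0],[-1,0,0,0.02,0],[-1,0,0,0.026,0],[-1,0,0,0.028,0],[-1,0,0,0.028,0]]]'
python3 -m jog '[[[-1,0,0,0.003,0],[-1,0,0,0.006,0],[-1,0,0,0.009,0],[-1,0,0,0.010,0],[-1,0,0,0.010,0]]]'
```

```text
time: 4.72
tool_pos: [0.5036, 0.0255, 0.0445]
tool_rot: [-3.14, -0.002, 2.26]
contact_force: [-0.9, 0.9, -7.5]
opening: 0.0264
grip_force: 40.0
time: 5.13
tool_pos: [0.5046, 0.0256, 0.0359]
tool_rot: [3.141, 0.001, 2.26]
contact_force: [-0.6, 2.1, -2.3]
opening: 0.0267
grip_force: 40.0
```

```bash
python3 -m jog '[[[-1,0,0,0.001,0],[-1,0,0,0.002,0],[-1,0,0,0.003,0],[-1,0,0,0.003,0]]]'
python3 - <<'E'
from h import *
s=robot.read_camera("scene");np.save("pics/scene3.npy",s)
cv2.imwrite("pics/c3.png",crop(s,230,170,290,225,10))
E
```

```text
time: 5.47
tool_pos: [0.5045, 0.0256, 0.0331]
tool_rot: [3.141, 0.0, 2.26]
contact_force: [-1.7, 3.7, 0.8]
opening: 0.027
grip_force: 40.0
```

View pics/c3.png

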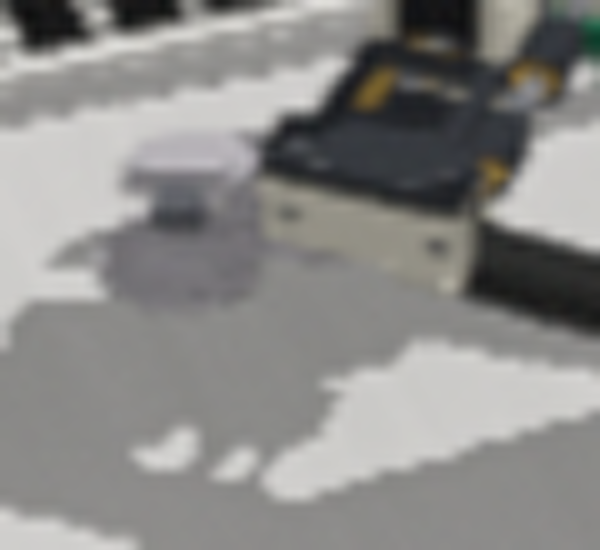

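```bash
python3 -m jog '[[[-1,0,0,0.001,0],[-1,0,0,0.002,0],[-1,0,0,0.003,0],[-1,0,0,0.003,0]]]'
python3 -m jog '[[[-1,0,0,0.001,0],[-1,0,0,0.002,0],[-1,0,0,0.003,0],[-1,0,0,0.003,0]]]'
```

```text
time: 5.85
tool_pos: [0.5047, 0.0255, 0.0327]
tool_rot: [3.14, 0.001, 2.26]
contact_force: [-11.2, 3.8, 29.7]
opening: 0.0269
grip_force: 40.0
time: 6.18
tool_pos: [0.5048, 0.0253, 0.032]
tool_rot: [3.14, 0.003, 2.26]
contact_force: [-17.1, 3.6, 55.1]
opening: 0.0268
grip_force: 40.0
```

It's in hard contact 8 mm too high. The fixed jaw face was aimed at zero clearance to the flat, so it is probably sitting on the nut's edge. I'll lift, offset the mouth −2 mm in x and −2.5 mm in y to centre the nut between the open jaws, and retry.

```bash
python3 -m jog '[[[-1,0,0,-0.010,0],[-1,0,0,-0.020,0],[-1,0.0009,-0.0031,-0.020,0],[-1,0.0009,-0.0031,-0.020,0],[-1,0.0009,-0.0031,-0.02,0]]]'
python3 -m jog '[[[-1,0,0,0.004,0],[-1,0,0,0.007,0],[-1,0,0,0.010,0],[-1,0,0,0.010,0],[-1,0,0,0.010,0]]]'
python3 -m jog '[[[-1,0,0,0.002,0],[-1,0,0,0.004,0],[-1,0,0,0.004,0],[-1,0,0,0.004,0]]]'
```

```text
time: 6.6
tool_pos: [0.5005, 0.0239, 0.0456]
tool_rot: [-3.14, -0.001, 2.259]
contact_force: [0.4, 0.3, -7.8]
opening: 0.0267
grip_force: 40.0
time: 7.02
tool_pos: [0.501, 0.0242, 0.0361]
tool_rot: [-3.141, -0.001, 2.26]
contact_force: [-1.2, 0.4, -6.5]
opening: 0.0267
grip_force: 40.0
time: 7.35
tool_pos: [0.5013, 0.0242, 0.0326]
tool_rot: [-3.141, -0.0, 2.26]
contact_force: [-0.2, 0.0, -6.0]
opening: 0.0266
grip_force: 40.0
```

Free of contact now. Continuing down to the washer.

```bash
python3 -m jog '[[[-1,0,0,0.002,0],[-1,0,0,0.004,0],[-1,0,0,0.005,0],[-1,0,0,0.005,0]]]'
python3 -m jog '[[[-1,0,0,0.001,0],[-1,0,0,0.002,0],[-1,0,0,0.003,0],[-1,0,0,0.003,0]]]'
```

```text
time: 7.68
tool_pos: [0.5019, 0.0239, 0.0279]
tool_rot: [3.141, 0.001, 2.26]
contact_force: [0.7, -1.9, -2.5]
opening: 0.0266
grip_force: 40.0
time: 8.02
tool_pos: [0.5015, 0.0242, 0.0246]
tool_rot: [3.141, 0.0, 2.26]
contact_force: [1.2, -1.9, -3.4]
opening: 0.0269
grip_force: 40.0
```

Wrench is flat at its original grasp height. Release, lift, step aside and look.

```bash
python3 -m jog '[[[0.1,0,0,0,0],[0.1,0,0,0,0],[0.1,0,0,0,0]]]'
python3 -m jog '[[[0.1,0,0,-0.03,0],[0.1,0,0,-0.065,0],[-1,0.04,0.03,-0.1,0],[-1,0.07,0.06,-0.1,0],[-1,0.1,0.08,-0.1,0]]]'
python3 -m jog '[[[-1,0.03,0.03,0,0],[-1,0.05,0.04,0,0],[-1,0.05,0.04,0,0]]]'
python3 - <<'E'
from h import *
for n in("scene","top"): np.save(f"pics/{n}4.npy",robot.read_camera(n))
t=np.load("pics/top4.npy");s=np.load("pics/scene4.npy")
cv2.imwrite("pics/c4.png",np.hstack([crop(t,225,185,285,240,8),crop(s,230,175,270,230,8)]))
E
```

```text
time: 8.27
tool_pos: [0.5014, 0.0244, 0.0249]
tool_rot: [3.141, 0.0, 2.26]
contact_force: [-0.2, -0.2, -0.6]
opening: 0.0425
grip_force: 0.0
time: 8.68
tool_pos: [0.5019, 0.1416, 0.1269]
tool_rot: [3.137, 0.003, 2.257]
contact_force: [0.4, 0.5, -0.6]
opening: 0.0349
grip_force: 0.0
time: 8.93
tool_pos: [0.4981, 0.2091, 0.1243]
tool_rot: [3.14, -0.001, 2.264]
contact_force: [-0.1, 0.5, 1.0]
opening: 0.0152
grip_force: 0.0
```

View pics/c4.png

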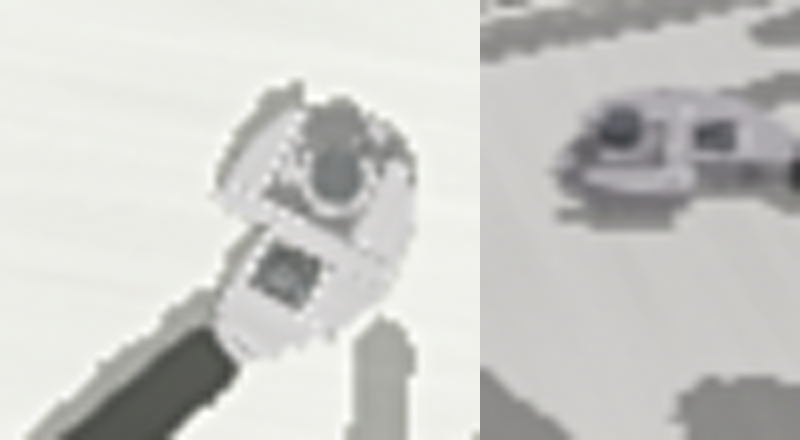

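The wrench lies flat round the nut (stud at (337,172), worm at (287,274) in the top half). Next, locate the worm.

```bash
python3 - <<'E'
from h import *
w=onz("top",225+287.5/8-.5,185+274.5/8-.5,.0335);print("worm top",w)
print("tri",tri((225+287.5/8-.5,185+274.5/8-.5),(230+(715-480.5)/8-.5,175+134.5/8-.5)))
print("stud",onz("top",225+337.5/8-.5,185+176.5/8-.5,.042))
o=robot.observe();p=o["tool_pos"];Rt=R.from_euler("xyz",o["tool_rot"]).as_matrix();print(p,o["tool_rot"],o["opening"])
print("shift to worm",Rt.T@(w-p),"mouth-x in tool",Rt.T@[np.cos(np.radians(-28)),np.sin(np.radians(-28)),0])
E
```

```text
worm top [ 0.54262555 -0.01571039  0.0335    ]
tri (array([ 0.54194462, -0.01526743,  0.0333381 ]), np.float64(0.001643681748810047))
stud [ 0.58029383 -0.03563762  0.042     ]
[0.49866414 0.20541917 0.12395104] [-3.14120185e+00  1.79222704e-04  2.26236759e+00] 0.007164399774044336
shift to worm [-0.19834402 -0.10712856  0.09052846] mouth-x in tool [-9.24706321e-01  3.80681258e-01  1.69576462e-05]
```

```bash
python3 -m jog '[[[-1,-0.19,-0.1105,0,0],[-1,-0.19,-0.1105,0,0],[-1,-0.19,-0.1105,0,0],[-1,-0.19,-0.1105,0,0],[-1,-0.19,-0.1105,0,0]]]' 20
python3 -m jog '[[[-1,0,0,0.04,0],[-1,0,0,0.07,0],[-1,0,0,0.076,0],[-1,0,0,0.076,0]]]'
python3 - <<'E'
from h import *
o=robot.observe();p=o["tool_pos"];Rt=R.from_euler("xyz",o["tool_rot"]).as_matrix();print(p)
print("shift to start",Rt.T@(np.array([.5426,-.0160,.0415])-.009*np.array([.883,-.469,0])-p))
E
```

```text
time: 9.45
tool_pos: [0.5324, -0.0043, 0.1241]
tool_rot: [-3.141, 0.0, 2.258]
contact_force: [1.4, 1.1, -0.3]
opening: 0.0006
grip_force: 0.0
time: 9.78
tool_pos: [0.531, -0.002, 0.0463]
tool_rot: [-3.138, -0.004, 2.258]
contact_force: [0.3, -0.3, 0.1]
opening: 0.0006
grip_force: 0.0
[ 0.53103265 -0.00200663  0.04629883]
shift to start [-0.00986848 -0.00338307  0.00477523]
```

```bash
python3 -m jog '[[[-1,-0.01,-0.003,0,0],[-1,-0.01,-0.003,0.002,0],[-1,-0.01,-0.003,0.003,0],[-1,-0.01,-0.003,0.004,0],[-1,-0.01,-0.003,0.004,0]]]'
python3 -m jog '[[[-1,0,0,0.001,0],[-1,0,0,0.001,0],[-1,0,0,0.001,0]]]'
python3 -m jog '[[[-1,0,0,0.001,0],[-1,0,0,0.001,0],[-1,0,0,0.001,0]]]'
```

```text
time: 10.2
tool_pos: [0.5372, -0.0104, 0.0446]
tool_rot: [3.141, 0.001, 2.26]
contact_force: [-0.9, 0.5, -0.9]
opening: 0.0005
grip_force: 0.0
time: 10.45
tool_pos: [0.5369, -0.0104, 0.0431]
tool_rot: [3.142, 0.0, 2.26]
contact_force: [0.8, -0.5, 0.0]
opening: 0.0004
grip_force: 0.0
time: 10.7
tool_pos: [0.5368, -0.0105, 0.0419]
tool_rot: [-3.141, -0.0, 2.26]
contact_force: [-0.8, 0.2, 0.2]
opening: 0.0008
grip_force: 0.0
```

```bash
python3 -m jog '[[[-1,0,0,0.001,0],[-1,0,0,0.001,0],[-1,0,0,0.001,0]]]'
python3 -m jog '[[[-1,0,0,0.0008,0],[-1,0,0,0.0008,0],[-1,0,0,0.0008,0]]]'
```

```text
time: 10.95
tool_pos: [0.537, -0.0106, 0.0415]
tool_rot: [3.141, 0.0, 2.26]
contact_force: [-1.1, 0.3, 5.4]
opening: 0.0001
grip_force: 2.6
time: 11.2
tool_pos: [0.537, -0.0106, 0.0413]
tool_rot: [3.141, 0.001, 2.26]
contact_force: [-3.6, 1.2, 10.7]
opening: 0.0008
grip_force: 5.1
```

```bash
python3 -m jog '[[[-1,-0.0037,0.0015,0,0],[-1,-0.0074,0.003,0,0],[-1,-0.0111,0.0046,0,0],[-1,-0.0148,0.0061,0,0],[-1,-0.0175,0.0072,0,0]]]'
python3 -m jog '[[[-1,0,0,0,0]]]'
```

```text
time: 11.62
tool_pos: [0.5529, -0.019, 0.0411]
tool_rot: [-3.141, -0.002, 2.26]
contact_force: [-5.3, 2.3, 10.1]
opening: 0.0005
grip_force: 4.5
time: 11.7
tool_pos: [0.5533, -0.0192, 0.041]
tool_rot: [-3.141, -0.001, 2.26]
contact_force: [-3.9, 2.1, 10.5]
opening: 0.0005
grip_force: 4.7
```

```bash
python3 -m jog '[[[-1,0.002,-0.0008,-0.007,0],[-1,0.0185,-0.0077,-0.007,0],[-1,0.0185,-0.0077,-0.003,0],[-1,0.0185,-0.0077,0,0],[-1,0.0185,-0.0077,0,0]]]'
python3 -m jog '[[[-1,-0.0038,0.0016,0,0],[-1,-0.0076,0.0032,0,0],[-1,-0.0114,0.0048,0,0],[-1,-0.0152,0.0064,0,0],[-1,-0.0185,0.0077,0,0]]]'
python3 -m jog '[[[-1,0.002,-0.0008,-0.007,0],[-1,0.0185,-0.0077,-0.007,0],[-1,0.0185,-0.0077,-0.003,0],[-1,0.0185,-0.0077,0,0],[-1,0.0185,-0.0077,0,0]]]'
python3 -m jog '[[[-1,-0.0038,0.0016,0,0],[-1,-0.0076,0.0032,0,0],[-1,-0.0114,0.0048,0,0],[-1,-0.0152,0.0064,0,0],[-1,-0.0185,0.0077,0,0]]]'
```

```text
time: 12.12
tool_pos: [0.5353, -0.0097, 0.0407]
tool_rot: [-3.141, -0.002, 2.26]
contact_force: [-7.4, 2.2, 13.8]
opening: 0.0007
grip_force: 7.1
time: 12.53
tool_pos: [0.5536, -0.0195, 0.041]
tool_rot: [-3.141, -0.001, 2.26]
contact_force: [-4.6, 3.2, 8.6]
opening: 0.0009
grip_force: 3.9
time: 12.95
tool_pos: [0.5355, -0.0099, 0.0407]
tool_rot: [-3.141, -0.001, 2.26]
contact_force: [-7.7, 2.8, 16.2]
opening: 0.0005
grip_force: 7.7
time: 13.37
tool_pos: [0.5538, -0.0196, 0.041]
tool_rot: [-3.141, -0.001, 2.26]
contact_force: [-5.2, 2.1, 8.7]
opening: 0.0006
grip_force: 3.9
```

```bash
python3 -m jog '[[[-1,0.002,-0.0008,-0.007,0],[-1,0.0185,-0.0077,-0.007,0],[-1,0.0185,-0.0077,-0.003,0],[-1,0.0185,-0.0077,0.0002,0],[-1,0.0185,-0.0077,0.0002,0]]]'
python3 -m jog '[[[-1,-0.0038,0.0016,0,0],[-1,-0.0076,0.0032,0,0],[-1,-0.0114,0.0048,0,0],[-1,-0.0152,0.0064,0,0],[-1,-0.0185,0.0077,0,0]]]'
python3 -m jog '[[[-1,0.002,-0.0008,-0.007,0],[-1,0.0185,-0.0077,-0.007,0],[-1,0.0185,-0.0077,-0.003,0],[-1,0.0185,-0.0077,0,0],[-1,0.0185,-0.0077,0,0]]]'
python3 -m jog '[[[-1,-0.0038,0.0016,0,0],[-1,-0.0076,0.0032,0,0],[-1,-0.0114,0.0048,0,0]]]'
python3 -m jog '[[[-1,-0.0038,0.0016,0,0],[-1,-0.0071,0.0029,0,0]]]'
```

```text
time: 13.78
tool_pos: [0.5355, -0.0099, 0.0407]
tool_rot: [-3.141, -0.001, 2.26]
contact_force: [-8.3, 2.6, 16.0]
opening: 0.0004
grip_force: 8.6
time: 14.2
tool_pos: [0.5536, -0.0194, 0.0409]
tool_rot: [-3.141, -0.001, 2.26]
contact_force: [-6.4, 3.6, 12.3]
opening: 0.0005
grip_force: 5.5
time: 14.62
tool_pos: [0.5355, -0.0099, 0.0406]
tool_rot: [-3.141, -0.002, 2.26]
contact_force: [-8.5, 2.6, 17.5]
opening: 0.0004
grip_force: 8.8
time: 14.87
tool_pos: [0.5447, -0.0147, 0.041]
tool_rot: [-3.138, -0.005, 2.26]
contact_force: [-15.6, 8.3, 26.6]
opening: 0.0007
grip_force: 12.9
time: 15.03
tool_pos: [0.5502, -0.0176, 0.0408]
tool_rot: [-3.137, -0.008, 2.26]
contact_force: [-18.6, 11.5, 27.9]
opening: 0.0008
grip_force: 14.1
```

The drag jumped from about 6 N to 22 N, so the worm looks blocked and the jaw snug. One short stroke will confirm it.

```bash
python3 -m jog '[[[-1,0.002,-0.0008,-0.008,0],[-1,0.015,-0.0062,-0.008,0],[-1,0.015,-0.0062,-0.003,0],[-1,0.015,-0.0062,-0.0002,0],[-1,0.015,-0.0062,-0.0002,0]]]'
python3 -m jog '[[[-1,-0.0025,0.001,0,0],[-1,-0.005,0.002,0,0]]]'
python3 -m jog '[[[-1,-0.0015,0.0006,0,0],[-1,-0.003,0.0012,0,0]]]'
```

```text
time: 15.45
tool_pos: [0.5394, -0.0118, 0.0411]
tool_rot: [-3.141, -0.001, 2.26]
contact_force: [-8.3, 4.2, 19.5]
opening: 0.0003
grip_force: 9.8
time: 15.62
tool_pos: [0.5424, -0.0135, 0.041]
tool_rot: [-3.139, -0.005, 2.26]
contact_force: [-13.6, 8.5, 25.8]
opening: 0.0007
grip_force: 12.7
time: 15.78
tool_pos: [0.5447, -0.0147, 0.0409]
tool_rot: [-3.138, -0.006, 2.26]
contact_force: [-15.4, 9.0, 25.9]
opening: 0.0009
grip_force: 13.4
```

Worm blocked, so the jaws are snug. Now straddle the end of the handle.

```bash
python3 -m jog '[[[-1,0,0,-0.03,0],[0.4,0,0,-0.06,0],[0.4,0.04,-0.002,-0.06,0],[0.4,0.08,-0.004,-0.06,0],[0.4,0.12,-0.006,-0.06,0]]]'
python3 -m jog '[[[0.4,0.027,-0.001,0,0],[0.4,0.027,-0.001,0,0],[0.4,0.027,-0.001,0,0]]]'
python3 -m jog '[[[0.4,0,0,0.03,0],[0.4,0,0,0.055,0],[0.4,0,0,0.068,0],[0.4,0,0,0.075,0],[0.4,0,0,0.075,0]]]'
```

```text
time: 16.2
tool_pos: [0.4661, 0.0729, 0.0998]
tool_rot: [3.141, 0.001, 2.258]
contact_force: [-0.9, 1.5, 0.1]
opening: 0.0224
grip_force: 0.0
time: 16.45
tool_pos: [0.4483, 0.0936, 0.0998]
tool_rot: [-3.141, 0.0, 2.262]
contact_force: [0.8, -0.9, 0.3]
opening: 0.0426
grip_force: 0.0
time: 16.87
tool_pos: [0.4484, 0.0921, 0.0235]
tool_rot: [-3.14, -0.001, 2.259]
contact_force: [-0.6, 0.6, 0.7]
opening: 0.064
grip_force: 0.0
```

```bash
python3 -m jog '[[[-0.13,0,0,0,0],[-0.13,0,0,0,0],[-0.13,0,0,0,0],[-0.13,0,0,0,0]]]' 5
python3 -m jog '[[[-0.13,0.0009,0.011,0,0.06],[-0.13,0.0012,0.022,0,0.12],[-0.13,0.0008,0.033,0,0.18],[-0.13,-0.0003,0.0439,0,0.24],[-0.13,-0.002,0.0548,0,0.3]]]'
```

```text
time: 17.2
tool_pos: [0.4487, 0.093, 0.026]
tool_rot: [3.14, 0.001, 2.26]
contact_force: [-0.4, 0.4, -0.5]
opening: 0.0426
grip_force: 0.0
time: 17.62
tool_pos: [0.4906, 0.1259, 0.0255]
tool_rot: [-3.139, 0.001, 1.958]
contact_force: [-3.0, -5.6, 3.2]
opening: 0.0398
grip_force: 2.7
```

```bash
python3 -m jog '[[[-0.13,0.0009,0.011,0,0.06],[-0.13,0.0012,0.022,0,0.12],[-0.13,0.0008,0.033,0,0.18],[-0.13,-0.0003,0.0439,0,0.24],[-0.13,-0.002,0.0548,0,0.3]]]'
python3 -m jog '[[[-0.13,0.0005,0.0055,0,0.03],[-0.13,0.0005,0.0055,0,0.03]]]'
python3 -m jog '[[[-0.13,0.0005,0.0055,0,0.03],[-0.13,0.0005,0.0055,0,0.03]]]'
python3 - <<'E'
from h import *
o=robot.observe();p=o["tool_pos"][:2]-[.5803,-.0353];print(np.hypot(*p),np.degrees(np.arctan2(p[1],p[0])),o["contact_force"])
E
```

```text
time: 18.03
tool_pos: [0.5413, 0.1448, 0.0254]
tool_rot: [-3.137, 0.001, 1.658]
contact_force: [-6.6, -4.9, 5.4]
opening: 0.0398
grip_force: 3.4
time: 18.2
tool_pos: [0.5486, 0.1463, 0.0255]
tool_rot: [-3.141, 0.0, 1.629]
contact_force: [-1.2, -0.4, 0.1]
opening: 0.0402
grip_force: 0.2
time: 18.37
tool_pos: [0.553, 0.147, 0.0253]
tool_rot: [-3.14, 0.0, 1.6]
contact_force: [-2.8, -0.2, 1.9]
opening: 0.0403
grip_force: 1.7
0.18435291025608397 98.5236917429341 [-2.82593689 -0.19118699  1.90441342]
```

```bash
python3 -m jog '[[[-0.13,0.0005,0.0055,0,0.03],[-0.13,0.0005,0.0055,0,0.03],[-0.13,0.0005,0.0055,0,0.03]]]'
python3 -m jog '[[[-0.13,0.0005,0.0055,0,0.03],[-0.13,0.0005,0.0055,0,0.03],[-0.13,0.0005,0.0055,0,0.03]]]'
python3 -m jog '[[[-0.13,0.0005,0.0055,0,0.03],[-0.13,0.0005,0.0055,0,0.03],[-0.13,0.0005,0.0055,0,0.03]]]'
```

```text
time: 18.62
tool_pos: [0.5586, 0.1478, 0.0253]
tool_rot: [-3.141, 0.0, 1.571]
contact_force: [-4.7, -0.2, 1.1]
opening: 0.04
grip_force: 1.9
time: 18.87
tool_pos: [0.5644, 0.1484, 0.0253]
tool_rot: [-3.141, -0.0, 1.541]
contact_force: [-4.3, 1.5, 1.4]
opening: 0.0403
grip_force: 1.9
time: 19.12
tool_pos: [0.5701, 0.1488, 0.0252]
tool_rot: [3.142, -0.0, 1.511]
contact_force: [-3.4, 1.9, 2.7]
opening: 0.04
grip_force: 2.0
```

```bash
python3 -m jog '[[[-0.13,0.0005,0.0055,0,0.03],[-0.13,0.0005,0.0055,0,0.03],[-0.13,0.0005,0.0055,0,0.03]]]'
python3 -m jog '[[[-0.13,0.0003,0.0037,0,0.02],[-0.13,0.0003,0.0037,0,0.02],[-0.13,0.0003,0.0037,0,0.02]]]'
python3 -m jog '[[[-0.13,0.0003,0.0037,0,0.02],[-0.13,0.0003,0.0037,0,0.02],[-0.13,0.0003,0.0037,0,0.02]]]'
```

```text
time: 19.37
tool_pos: [0.5756, 0.149, 0.0252]
tool_rot: [3.142, -0.0, 1.481]
contact_force: [-4.1, 1.9, 2.6]
opening: 0.0403
grip_force: 2.1
time: 19.62
tool_pos: [0.5778, 0.1488, 0.0251]
tool_rot: [-3.138, 0.001, 1.461]
contact_force: [-9.1, 2.5, 6.6]
opening: 0.0403
grip_force: 4.7
time: 19.87
tool_pos: [0.5812, 0.1483, 0.025]
tool_rot: [-3.137, 0.001, 1.441]
contact_force: [-10.3, -0.4, 7.0]
opening: 0.0454
grip_force: 5.0
```

Force rose and the finger yielded, so the nut has reached its stop. I'll back off, look, and check snugness at the worm.

```bash
python3 -m jog '[[[0.2,0,-0.008,0,0],[0.2,0,-0.008,0,0],[0.2,0,-0.008,-0.02,0],[0.2,0,-0.008,-0.06,0],[0,0,-0.008,-0.09,0]]]'
python3 -m jog '[[[-1,0.08,-0.15,0,0],[-1,0.08,-0.15,0,0],[-1,0.08,-0.15,0,0],[-1,0.08,-0.15,0,0],[-1,0.08,-0.15,0,0]]]' 20
python3 - <<'E'
from h import *
for n in("scene","top"): np.save(f"pics/{n}5.npy",robot.read_camera(n))
t=np.load("pics/top5.npy");s=np.load("pics/scene5.npy")
cv2.imwrite("pics/c5.png",np.hstack([crop(t,190,180,290,235,6),crop(s,230,170,263,225,6)]))
E
```

```text
time: 20.28
tool_pos: [0.5762, 0.1495, 0.1169]
tool_rot: [3.139, -0.0, 1.44]
contact_force: [0.6, 1.1, 0.7]
opening: 0.0517
grip_force: 0.0
time: 20.7
tool_pos: [0.4323, 0.2512, 0.1153]
tool_rot: [-3.14, -0.0, 1.444]
contact_force: [0.4, -0.6, 0.3]
opening: 0.0199
grip_force: 0.0
```

View pics/c5.png

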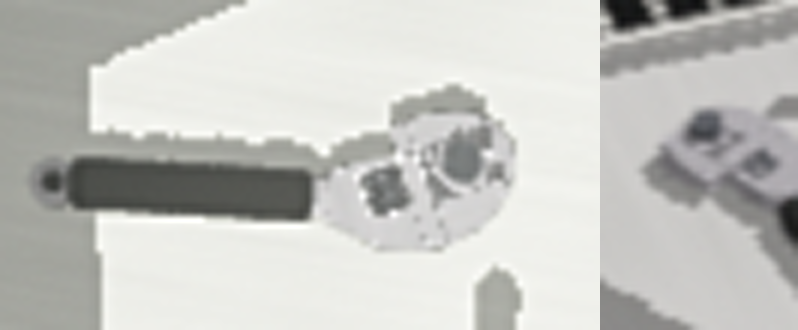

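The handle is now at ~86° world, turned about 43°, and the jaws look closed on the nut (worm at (385,190), stud at (462,157)). Next, check the worm for play.

```bash
python3 - <<'E'
from h import *
w=onz("top",190+385.5/6-.5,180+190.5/6-.5,.0335);print(w)
a,b=[onz("top",190+(x+.5)/6-.5,180+(y+.5)/6-.5,.0235) for x,y in((312,195),(50,180))];print("handle deg",np.degrees(np.arctan2(*(b-a)[1::-1])))
o=robot.observe();p=o["tool_pos"];Rt=R.from_euler("xyz",o["tool_rot"]).as_matrix()
X=np.array([np.cos(np.radians(-71.4)),np.sin(np.radians(-71.4)),0]);pr=np.array([.5803,-.0353,.0335])-.041*X;print(pr)
q=(w+pr)/2-.007*X;q[2]=.0415;print("shift",Rt.T@(q-p),"X",Rt.T@X)
E
```

```text
[0.56672169 0.00508531 0.0335    ]
handle deg 86.11811588473795
[0.56722267 0.0035585  0.0335    ]
shift [-0.22052025  0.15698459  0.07447323] X [-8.99505752e-01  4.36908790e-01  3.33171776e-04]
```

```bash
python3 -m jog '[[[-1,-0.14,0.1,0,0],[-1,-0.14,0.1,0,0],[-1,-0.14,0.1,0,0],[-1,-0.14,0.1,0,0],[-1,-0.14,0.1,0,0]]]'
python3 -m jog '[[[-1,-0.08,0.057,0,0],[-1,-0.08,0.057,0,0],[-1,-0.08,0.057,0.03,0],[-1,-0.08,0.057,0.06,0],[-1,-0.08,0.057,0.072,0]]]'
python3 -m jog '[[[-1,0,0,0.001,0],[-1,0,0,0.002,0],[-1,0,0,0.002,0]]]'
```

```text
time: 21.22
tool_pos: [0.523, 0.0898, 0.1156]
tool_rot: [3.136, 0.001, 1.434]
contact_force: [0.2, -0.8, -0.5]
opening: 0.0007
grip_force: 0.0
time: 21.63
tool_pos: [0.5642, 0.007, 0.0402]
tool_rot: [-3.14, 0.001, 1.436]
contact_force: [-11.1, -2.5, 81.8]
opening: 0.0004
grip_force: 45.2
time: 21.88
tool_pos: [0.5641, 0.0077, 0.0415]
tool_rot: [-3.141, 0.002, 1.439]
contact_force: [-5.2, -2.8, 7.2]
opening: 0.0005
grip_force: 3.4
```

```bash
python3 -m jog '[[[-1,0,0,0.0003,0],[-1,-0.002,0.001,0.0003,0],[-1,-0.004,0.002,0.0003,0]]]'
python3 -m jog '[[[-1,-0.002,0.001,0,0],[-1,-0.004,0.002,0,0],[-1,-0.006,0.003,0,0]]]'
```

```text
time: 22.13
tool_pos: [0.5646, 0.0061, 0.0414]
tool_rot: [-3.138, -0.002, 1.438]
contact_force: [-8.9, 11.0, 12.9]
opening: 0.0003
grip_force: 6.1
time: 22.38
tool_pos: [0.5683, -0.0005, 0.0415]
tool_rot: [3.141, -0.002, 1.439]
contact_force: [-3.9, 7.2, 7.2]
opening: 0.0002
grip_force: 3.6
```

Drag again exceeds the rolling value, so the worm is blocked and the jaws are still snug. One last gentle push on the handle end will confirm the stop.

```bash
python3 -m jog '[[[-1,0,0,-0.03,0],[0,0,0,-0.06,0],[0,0.04,-0.004,-0.06,-0.06],[0,0.08,-0.008,-0.06,-0.06],[0,0.12,-0.012,-0.06,-0.06]]]' 8
python3 -m jog '[[[0,0.031,-0.004,0,0],[0,0.031,-0.004,0,0],[0,0.031,-0.004,0,0],[0,0.031,-0.004,0,0]]]'
python3 -m jog '[[[0,0,0,0.03,0],[0,0,0,0.055,0],[0,0,0,0.068,0],[0,0,0,0.074,0],[0,0,0,0.074,0]]]'
python3 -m jog '[[[0,0,0.003,0,0],[0,0,0.006,0,0],[0,0,0.008,0,0],[0,0,0.008,0,0]]]'
```

```text
time: 22.8
tool_pos: [0.5734, 0.1194, 0.1018]
tool_rot: [3.138, -0.0, 1.497]
contact_force: [0.9, -0.5, -0.3]
opening: 0.0225
grip_force: 0.0
time: 23.13
tool_pos: [0.5705, 0.1499, 0.1007]
tool_rot: [3.141, 0.001, 1.499]
contact_force: [0.2, -0.6, -0.4]
opening: 0.0451
grip_force: 0.0
time: 23.55
tool_pos: [0.5694, 0.1492, 0.0255]
tool_rot: [-3.139, 0.001, 1.498]
contact_force: [-1.0, -0.1, 0.8]
opening: 0.0462
grip_force: 0.0
time: 23.88
tool_pos: [0.579, 0.1504, 0.028]
tool_rot: [3.139, -0.0, 1.5]
contact_force: [0.3, 1.2, 0.6]
opening: 0.0455
grip_force: 0.0
```

```bash
python3 -m jog '[[[0,0,0.002,0.002,0],[0,0,0.002,0.002,0]]]'
python3 -m jog '[[[0,0,0.002,0,0],[0,0,0.002,0,0]]]'
python3 -m jog '[[[0,0,0.002,0,0],[0,0,0.002,0,0]]]'
python3 -m jog '[[[0,0,0.001,0,0],[0,0,0.001,0,0]]]'
```

```text
time: 24.05
tool_pos: [0.58, 0.1504, 0.025]
tool_rot: [3.141, 0.0, 1.5]
contact_force: [-0.3, 0.0, -0.9]
opening: 0.0458
grip_force: 0.0
time: 24.22
tool_pos: [0.5809, 0.1504, 0.0248]
tool_rot: [-3.14, 0.0, 1.5]
contact_force: [-3.1, -0.1, 3.4]
opening: 0.046
grip_force: 1.7
time: 24.38
tool_pos: [0.5813, 0.1504, 0.0247]
tool_rot: [-3.136, 0.001, 1.5]
contact_force: [-9.3, -0.1, 7.2]
opening: 0.0462
grip_force: 4.2
time: 24.55
tool_pos: [0.5814, 0.1504, 0.0246]
tool_rot: [-3.134, 0.001, 1.5]
contact_force: [-10.9, 1.5, 6.8]
opening: 0.0461
grip_force: 5.5
```

Rigid stop: force rises with no motion. Back off, lift clear and hand in.

```bash
python3 -m jog '[[[0.1,0,-0.01,0,0],[0.1,0,-0.01,0,0],[0.1,0,-0.01,-0.01,0],[0.1,0,-0.01,-0.04,0],[0.1,0,-0.01,-0.08,0]]]'
python3 -m jog '[[[0.1,0,0,-0.04,0],[0.1,0,0,-0.06,0],[0.1,0,0,-0.06,0],[0.1,0,0,-0.06,0]]]'
python3 -c "
from cell import robot
print(robot.hand_in())"
```

```text
time: 24.97
tool_pos: [0.5735, 0.1504, 0.1037]
tool_rot: [-3.136, 0.001, 1.5]
contact_force: [0.7, 0.3, 0.6]
opening: 0.0503
grip_force: 0.0
time: 25.3
tool_pos: [0.576, 0.1507, 0.1671]
tool_rot: [3.137, -0.001, 1.5]
contact_force: [-1.1, -0.4, -0.1]
opening: 0.0506
grip_force: 0.0
the job is handed in; nothing more can be done
None
```

I handed the job in at 25.3 s with the nut turned clockwise to its solid stop and the wrench left flat and snug on it; the hand-in gave no verdict back, and one touch on the worm briefly read 82 N at the wrist (limit 120 N).

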